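# Set the engraver's blank speed selector by clicks and start it

## Robot

A 6-joint arm with a two-finger parallel gripper is mounted at the origin on the work surface. World frame = base frame: x ahead of the robot, y to its left, z up, the work surface at z = 0. Lengths are in m, angles in rad, forces in N, time in s.
With the tool pointing down it reaches from about 0.25 to 0.725 m from the base axis. Payload 4 kg.
Tool frame: the origin (TCP) lies midway between the tips of the shut fingers; the grasp point (between the pads) lies 19 mm behind it; z points along the fingers, y is the line along which they close (so a half turn about z gives the same grasp; the last joint's range is limited). The gripper opens to 85 mm and grips with 20 to 120 N. Pads are 22 mm wide; open, the fingers measure 114 mm over their backs; the gripper's body (76 mm by 85 mm) begins 54 mm behind the grasp point. The pads swing forward as they close: fully open they stand 13 mm farther back than shut.
Start: joints at [-1.26, 0.241, 0.005, 1.335, 0, 1.571], TCP at [0.153, -0.476, 0.194] pointing down, gripper open.
Joint ranges: [-2.72, 2.72], [-1.05, 1.87], [-1.09, 1.28], [-1.99, 2.15], [-1.42, 1.44], [-3.14, 3.14]. Speed limits (rad/s): [2.79, 2.79, 3.14, 3.14, 3.14, 3.14].

## Interface

Orientations are given as a rotation vector (axis times angle).
In Python, from bench import ctrl gives the robot as it stands. The module is installed in compiled form; this text tells all that it offers.
- The arm moves only by the tool send_rows, never from a script. Its arguments are lists of equal length, an entry for each row: "gripper": the closure, from 0 (fully open) to 1 (shut); "travel": the shift along the tool's x, y, z as a fraction of full scale, a list of three; "turn": the turn about the tool's z as a fraction of full scale. A call has 1 to 8 rows; each row is the pose to reach, as a shift and turn from the pose commanded when the call began, along the tool's axes at that moment, turning the shorter way round; what a row does not reach only later rows make up. Full scale, the value 1, is 8 cm for a shift and 180 degrees for a turn. A row lasts 1/12 s, in which the tool goes at most 41.7 mm and 7.16 degrees, less where a joint would pass 70% of its speed; a pose out of reach is approached as far as the arm can. A call with a number of a shift or a turn outside -1 to 1 is refused whole. A call with a gripper value outside its range is refused whole. The fingers move at their own pace and stop on an object; the grip force is fixed at half the most. Time passes only in rows, so rows that repeat a pose let the fingers close. It gives the time, the measured TCP pose, the force, the opening and the grip force at its end, in the units of the state.
- ctrl.sense(): the state, without advancing time (a new reading comes with each control period).
- ctrl.get_image(name): name is "side" or "top" or "wrist"; returns a dict with "frame" (480x640x3 uint8, red, green, blue), "range_z" (480x640 float32, m along the optical axis (not along the pixel's ray), 0 where there is no reading), "vertical_fov" (degrees; the focal length in pixels is half the picture's height over the tangent of half this angle, whatever the lens; pixels are square), "cx", "cy" (the principal point, pixels), "k1" (the pictures are not rectified: a ray, as slopes to the right and down, at radius r is drawn at 1 + k1 r^2 times it, then the intrinsics apply), "extrinsics" (4x4, takes a point from world to camera coordinates). Camera axes: x right, y down, z forward; pixel columns grow to the right and rows downward; lengths in m; the calibration is good to about 2 mm. A picture is of the moment at which its call begins.
- ctrl.close_job(): hands the job in; it is judged then, once.
The state is a dict: "t": time; "q": joint angles; "joint_vel": joint speeds; "joint_torque": joint torques, N m; "eef_pos": TCP position; "tcp_rot": TCP orientation; "contact_force": force on the tool from outside, world axes, zero at the start; "torque": the same for the moment, N m; "grip_width": finger opening in m; "finger_force": force on a finger pad.
Only numpy, scipy, OpenCV 4.12 (cv2) and the standard library are available. Lean on these libraries where they do the work, as an engineer would, in place of code of your own. Each camera call takes 0.05 s, during which the arm holds its last target. There are 200 camera calls.

## Task

Set the engraver's power unit for stone: turn its unmarked bar knob anticlockwise all the way to its end stop, then clockwise exactly four clicks from that stop, and let it rest in that click. Then press the start button, the small flat one, fully down once the knob is set and let it come back up; do not press the broad mushroom stop button, do not turn the round knob, and leave the things lying about where they are.

Things in the scene. Friction and masses are not known exactly. Their poses are not given: they have to be found in the camera images.
- unit: grey sheet-metal power unit, a box 220 x 320 x 80 mm (its x, y, z), fixed on the bench; origin at the centre of its underside, its flat top 80 mm above. On the top: the bar knob and a round knob along its far (+x) edge, two push buttons along its near edge; which is on the left and which on the right varies.
- knob_grip (a point): grip point of the selector's black bar knob, on its vertical turning axis, 118 mm above the bench; x runs along the bar, y across. The bar is 44 mm long, 14 mm thick, from 92 to 128 mm above the bench, on a skirt of 48 mm and a blank plate of 68 mm diameter. Both ends look alike and the plate is mounted at any angle: the bar's direction does not tell where the stop lies.
- knob_top (a point): top of the bar knob, 128 mm above the bench, axes as knob_grip; here, how it turns. Click 0 lies at the anticlockwise stop (seen from above), seven more follow clockwise, evenly, 25 to 40 degrees apart. From rest it resists by up to 0.3 N m, passes a crest midway, is drawn on by as much into the next click; let go, it springs into the nearest. Stops are hard: over 1 N m. It starts at click 2 to 5.
- start_top (a point): centre of the top of the start button: a small flat black button, 24 mm diameter, top 98 mm above the bench (12 mm above its steel collar of 40 mm diameter). It goes down 6 mm against a spring (2 N to start, 5 N fully down) and comes back up.
- start (a joint): travel of the start button, m: 0 up, 0.006 fully down.
- stop_top (a point): centre of the top of the stop button: a broad black mushroom, 48 mm diameter, top 107 mm above the bench. Not to be pressed.
- stop (a joint): travel of the stop button, m: 0 up, 0.006 fully down.
- trim_top (a point): centre of the top of the round knurled black trim knob, 44 mm diameter, top 108 mm above the bench. Not to be turned; it turns easily.
- trim (a joint): angle of the round trim knob, rad, clockwise from above; starts at 0.
- medal_a: loose brass medal, 52 mm diameter, 6 mm thick, lying on the unit's top between the two knobs; origin at the centre of its underside.
- medal_b: loose brass medal, 76 mm diameter, 7 mm thick, on the bench; origin at the centre of its underside.
- roller: hand roller lying on the bench, 200 mm long, copper drum 40 mm diameter at its +x end, black handle; origin on the bench under its middle.
- handpiece: engraving handpiece lying on the bench, 175 mm long along its x, 28 mm thick; origin on the bench under its middle.
- tape: roll of masking tape lying flat, 96 mm diameter, 24 mm high; origin at the centre of its underside.
- chisel: wood-handled scribing tool lying on the bench, 200 mm long along its x, 26 mm thick; origin on the bench under its middle.
- cup: grey plastic cup standing on the bench, 72 mm diameter, 90 mm high; origin at the centre of its underside.

How it is judged:
By the outcome, as a careful person would: the job done as asked, in the order asked, and still so for the second after the job is handed in, with the robot touching nothing.
It also fails if it takes over 72 s, if anything falls off the work surface, if the arm or the gripper's body presses on something with over 40 N, if the wrist force passes 120 N, or if a joint passes its speed limit or range.

## Working session

There is one attempt and no reset: what is moved stays moved. The work goes in short steps, Python scripts to look and compute and a tool call to move; the robot and the scene stay as the last step left them, time stands still between calls to the robot, and variables do not carry over. Pictures are saved under pics/ and viewed, at most 10 in all, crops included, and the job is handed in when it is done.

Besides the shell and the picture viewer there is one more tool, called after ">>>" in YAML: its name, and indented under it one key for each argument. send_rows: Moves the arm, as the interface text tells. Shift numbers are shares of 8 cm and turn numbers shares of 180 degrees, none past 1 either way. Its arguments: {"type":"object","properties":{"gripper":{"type":"array","items":{"type":"number"}},"travel":{"type":"array","items":{"type":"array","items":{"type":"number"}}},"turn":{"type":"array","items":{"type":"number"}}},"required":["gripper","travel","turn"]}

```bash
mkdir -p pics; cat > h.py <<'E'
import numpy as np, cv2
from bench import ctrl
def cam(n):
    d=ctrl.get_image(n); f=240/np.tan(np.radians(d["vertical_fov"])/2)
    d["f"]=f; return d
def px2w(d,u,v,z=None):
    u=np.atleast_1d(np.float64(u));v=np.atleast_1d(np.float64(v))
    xd=(u-d["cx"])/d["f"];yd=(v-d["cy"])/d["f"];x,y=xd.copy(),yd.copy()
    for _ in range(30):
        s=1+d["k1"]*(x*x+y*y);x,y=xd/s,yd/s
    E=np.array(d["extrinsics"]);R,t=E[:3,:3],E[:3,3]
    ray=np.stack([x,y,np.ones_like(x)],1)@R; o=-R.T@t
    if z is None:
        k=d["range_z"][np.int32(np.round(v)),np.int32(np.round(u))]
    else: k=(z-o[2])/ray[:,2]
    return o+ray*np.reshape(k,(-1,1))
E
python3 - <<'E'
from h import *
for n in["top","side"]:
    d=cam(n);cv2.imwrite(f"pics/{n}0.png",d["frame"][...,::-1])
    np.savez(f"{n}0.npz",**d); print(n,d["f"],d["k1"],d["cx"],d["cy"],(-np.array(d["extrinsics"])[:3,:3].T@np.array(d["extrinsics"])[:3,3]))
print(ctrl.sense())
E
```

```text
top 437.11183817222053 0.021336635887778392 313.1187637551906 240.352460908233 [ 0.42700355 -0.01469791  1.12364761]
side 475.6350936906245 -0.12620584489801248 324.0122826597542 241.14664552871935 [0.42215127 0.89869385 1.11346249]
{'t': 0.1, 'q': array([-1.26000912e+00,  2.41324912e-01,  3.88350611e-03,  1.33523119e+00,
        5.93615877e-06,  1.57080883e+00]), 'joint_vel': array([-1.23564023e-03, -1.77229959e-03,  3.75166589e-03, -3.69784450e-03,
        1.30980579e-03,  8.87745843e-05]), 'joint_torque': array([ 2.05032375e-04, -3.73138154e+01,  2.53009272e+01,  1.08151601e-02,
        1.29366013e-04,  1.94229426e-05]), 'eef_pos': array([ 0.15271171, -0.47544093,  0.19361779]), 'tcp_rot': array([-3.10190940e+00, -4.85914634e-01,  4.46683044e-04]), 'contact_force': array([-0.3377752 ,  0.43060682, -0.05005358]), 'torque': array([ 0.00058991, -0.04904598,  0.03024423]), 'finger_force': 0.0, 'grip_width': 0.08534667335095658}
```

View pics/top0.png

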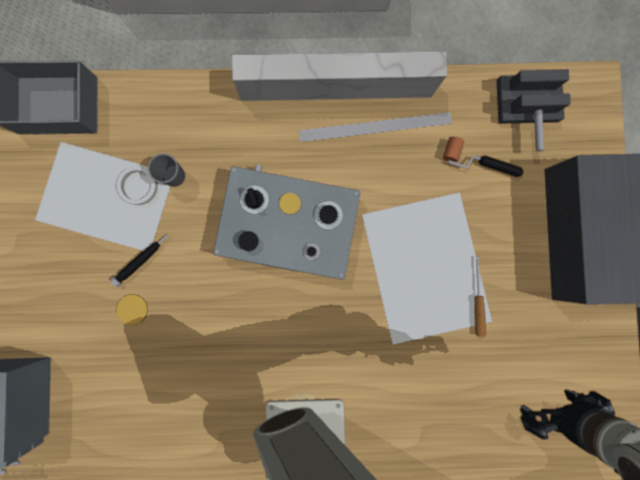

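View pics/side0.png

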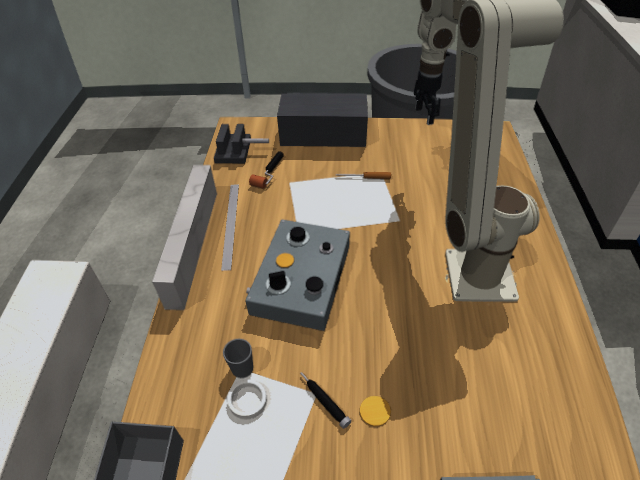

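The top view shows the unit at about (290,222). The knobs are at (254,199) and (328,214), the broad mushroom is at (248,241) and the small button at (312,251). The medal lies between the knobs at (290,203).

```bash
python3 - <<'E'
from h import *
d=dict(np.load("top0.npz"))
s=dict(np.load("side0.npz"))
a=cv2.resize(d["frame"][160:285,210:365],None,fx=5,fy=5,interpolation=cv2.INTER_CUBIC)[:, :, ::-1]
a=cv2.resize(a,(620,500)); 
cv2.imwrite("pics/crop0.png",a)
for n,(u,v),z,r in [("bar",(254,199),.128,14),("trim",(328,214),.108,14),("stop",(248,241),.107,14),("start",(312,251),.098,8)]:
    vv,uu=np.mgrid[v-r:v+r+1,u-r:u+r+1]; vv=vv.ravel();uu=uu.ravel()
    P=px2w(d,uu,vv); m=(abs(P[:,2]-z)<.006)&(d["frame"][vv,uu].max(1)<70)
    Q=px2w(d,uu[m],vv[m],z)
    c=Q.mean(0); w,V=np.linalg.eigh(np.cov(Q[:,:2].T)); rect=cv2.minAreaRect(np.float32(Q[:,:2]*1000))
    print(n,m.sum(),c.round(4),P[m,2].mean().round(4) if m.any() else P[:,2].max(),"ext",(np.ptp(Q,0)*1000).round(1),"ang",np.degrees(np.arctan2(V[1,1],V[0,1])),np.sqrt(w)*1000,rect)
E
```

```text
bar 107 [0.5905 0.1078 0.128 ] 0.1276 ext [39.5 20.2  0. ] ang -162.51480059328662 [ 3.90502126 11.96074971] ((590.973876953125, 107.95289611816406), (41.628692626953125, 13.00717544555664), 17.31095314025879)
trim 245 [ 0.5503 -0.0652  0.108 ] 0.1077 ext [40.2 37.8  0. ] ang 171.336858346422 [10.18607738 10.59619269] ((549.4031372070312, -65.39932250976562), (37.43585205078125, 39.97334671020508), 88.58716583251953)
stop 298 [0.4921 0.1225 0.107 ] 0.1072 ext [42.3 42.   0. ] ang 56.15509465536643 [11.23546199 11.5383114 ] ((491.6962585449219, 122.20921325683594), (41.751678466796875, 42.03815841674805), 89.09501647949219)
start 61 [ 0.4653 -0.0237  0.098 ] 0.098 ext [18.9 18.9  0. ] ang 166.14484245250614 [5.21381423 5.21591285] ((465.33990478515625, -23.748014450073242), (18.78217124938965, 18.7868595123291), 88.67440795898438)
```

View pics/crop0.png

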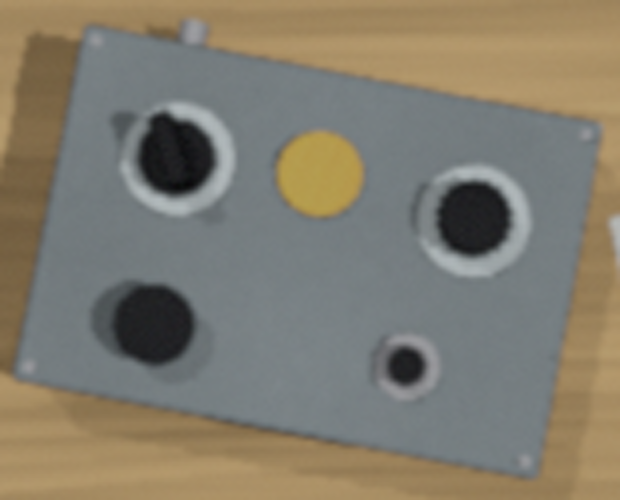

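The bar knob is at (178,158) in the crop, left and far. The round knob is at right and far, the mushroom at (153,323) and the start button at (405,366). All heights and sizes match the description. The tool yaw is already about the bar's direction, so I can move across now.

>>> send_rows:
  gripper: [0, 0, 0]
  travel:
    - [0.31, -0.22, 0]
    - [0.62, -0.44, 0]
    - [0.93, -0.66, 0]
  turn: [0, 0, 0]

```text
t: 0.35
eef_pos: [0.2076, -0.402, 0.1937]
tcp_rot: [-3.103, -0.483, 0.001]
contact_force: [0.5, 0.4, -0.7]
grip_width: 0.0853
finger_force: 0.0
```

```bash
python3 -c "
from h import *
s=ctrl.sense();print(s['q'],s['eef_pos'],s['tcp_rot'])"
```

```text
[-1.09416310e+00  1.48152349e-01 -1.12431781e-01  1.31170466e+00
  1.38045819e-04  1.73841065e+00] [ 0.20760045 -0.40195987  0.1936843 ] [-3.10272527e+00 -4.83251947e-01  5.36241387e-04]
```

>>> send_rows:
  gripper: [0, 0, 0]
  travel:
    - [0.31, -0.22, 0]
    - [0.62, -0.44, 0]
    - [0.93, -0.66, 0]
  turn: [0, 0, 0]

```text
t: 0.6
eef_pos: [0.2626, -0.3285, 0.194]
tcp_rot: [-3.103, -0.485, 0.001]
contact_force: [0.1, 0.6, -0.9]
grip_width: 0.0852
finger_force: 0.0
```

>>> send_rows:
  gripper: [0, 0, 0]
  travel:
    - [0.31, -0.22, 0]
    - [0.62, -0.44, 0]
    - [0.93, -0.66, 0]
  turn: [0, 0, 0]

```text
t: 0.85
eef_pos: [0.3173, -0.2555, 0.1941]
tcp_rot: [-3.103, -0.486, 0.001]
contact_force: [0.4, -0.3, 0.7]
grip_width: 0.0853
finger_force: 0.0
```

>>> send_rows:
  gripper: [0, 0, 0]
  travel:
    - [0.31, -0.22, 0]
    - [0.62, -0.44, 0]
    - [0.93, -0.66, 0]
  turn: [0, 0, 0]

```text
t: 1.1
eef_pos: [0.372, -0.1825, 0.1941]
tcp_rot: [-3.103, -0.486, 0.001]
contact_force: [0.5, -0.6, -0.5]
grip_width: 0.0852
finger_force: 0.0
```

>>> send_rows:
  gripper: [0, 0, 0]
  travel:
    - [0.31, -0.22, 0]
    - [0.62, -0.44, 0]
    - [0.93, -0.66, 0]
  turn: [0, 0, 0]

```text
t: 1.35
eef_pos: [0.4267, -0.1095, 0.1941]
tcp_rot: [-3.104, -0.486, 0.001]
contact_force: [0.4, -0.9, -0.3]
grip_width: 0.0853
finger_force: 0.0
```

>>> send_rows:
  gripper: [0, 0, 0]
  travel:
    - [0.31, -0.22, 0]
    - [0.62, -0.44, 0]
    - [0.93, -0.66, 0]
  turn: [0, 0, 0]

```text
t: 1.6
eef_pos: [0.4814, -0.0364, 0.194]
tcp_rot: [-3.104, -0.487, 0.001]
contact_force: [0.5, -0.5, 0.3]
grip_width: 0.0855
finger_force: 0.0
```

>>> send_rows:
  gripper: [0, 0, 0]
  travel:
    - [0.31, -0.22, 0]
    - [0.62, -0.44, 0]
    - [0.93, -0.66, 0]
  turn: [0, 0, 0]

```text
t: 1.85
eef_pos: [0.536, 0.0365, 0.1939]
tcp_rot: [-3.104, -0.487, 0.002]
contact_force: [-0.1, -0.3, -0.3]
grip_width: 0.0852
finger_force: 0.0
```

>>> send_rows:
  gripper: [0, 0, 0, 0, 0, 0]
  travel:
    - [0.31, -0.22, 0]
    - [0.62, -0.44, 0]
    - [0.93, -0.66, 0]
    - [0.93, -0.66, 0]
    - [0.93, -0.66, 0]
    - [0.93, -0.66, 0]
  turn: [0, 0, 0, 0, 0, 0]

```text
t: 2.35
eef_pos: [0.5896, 0.1078, 0.1936]
tcp_rot: [3.103, 0.486, -0.003]
contact_force: [0.0, -0.0, 1.1]
grip_width: 0.0854
finger_force: 0.0
```

```bash
python3 - <<'E'
from h import *
s=ctrl.sense();print(s['t'],s['q'],s['eef_pos'],s['tcp_rot'],s['contact_force'],s['torque'])
d=cam("wrist");np.savez("w0.npz",**d);cv2.imwrite("pics/w0.png",d["frame"][...,::-1])
E
```

```text
2.35 [ 1.81063874e-01  4.44643732e-01  2.94399331e-01  1.42276907e+00
 -4.19902642e-04  3.01165504e+00] [0.58962184 0.10779608 0.19355979] [ 3.10321383  0.48648023 -0.00346415] [ 4.75570688e-02 -5.56327912e-04  1.13755984e+00] [ 0.03179659  0.03197632 -0.00717648]
```

View pics/w0.png

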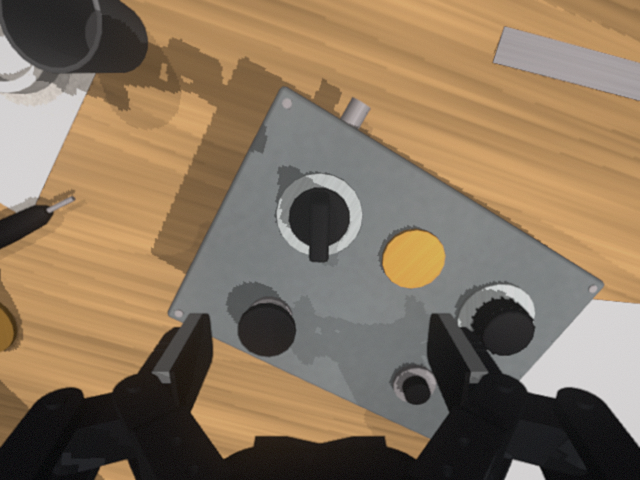

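The wrist view shows the bar knob at about (318,215). The bar runs vertically in the picture, along tool x. I'll measure it again from this view.

```bash
cat > bar.py <<'E'
from h import *
def bar(d,c,z=.128):
    vv,uu=np.mgrid[0:480,0:640]; vv=vv.ravel();uu=uu.ravel()
    P=px2w(d,uu,vv); m=(abs(P[:,2]-z)<.005)&(np.hypot(P[:,0]-c[0],P[:,1]-c[1])<.035)
    Q=px2w(d,uu[m],vv[m],z)[:,:2]
    r=cv2.minAreaRect(np.float32(Q*1000)); w,V=np.linalg.eigh(np.cov(Q.T))
    return m.sum(),Q.mean(0).round(4),P[m,2].mean().round(4),np.degrees(np.arctan2(V[1,1],V[0,1]))%180,r
E
python3 - <<'E'
from bar import *
d=dict(np.load("w0.npz")); print(bar(d,(.59,.108)))
# plate ring: white pixels near knob at z~.08-.09
vv,uu=np.mgrid[150:280,260:375]; vv=vv.ravel();uu=uu.ravel(); f=d["frame"][vv,uu].astype(int)
P=px2w(d,uu,vv); m=(f.min(1)>150)
print(np.median(P[m,2])); Q=px2w(d,uu[m],vv[m],np.median(P[m,2]))
print(m.sum(),cv2.minEnclosingCircle(np.float32(Q[:,:2]*1000)))
E
```

```text
(np.int64(1231), array([0.5937, 0.1104]), np.float64(0.1275), np.float64(16.982483434352247), ((593.5, 110.18539428710938), (43.451473236083984, 13.54396915435791), 17.384233474731445))
0.08394813188028416
1709 ((591.9480590820312, 109.68890380859375), 33.77422332763672)
```

>>> send_rows:
  gripper: [0, 0.3, 0.3, 0.3]
  travel:
    - [0.034, -0.009, 0.4]
    - [0.034, -0.009, 0.8]
    - [0.034, -0.009, 1.0]
    - [0.034, -0.009, 1.0]
  turn: [0, 0, 0, 0]

```text
t: 2.73
eef_pos: [0.5887, 0.1076, 0.1101]
tcp_rot: [3.104, 0.483, -0.014]
contact_force: [-0.3, 0.2, -0.4]
grip_width: 0.0598
finger_force: 0.0
```

>>> send_rows:
  gripper: [0.3, 0.3, 0.3, 0.3]
  travel:
    - [0, 0, 0.09]
    - [0, 0, 0.18]
    - [0, 0, 0.18]
    - [0, 0, 0.18]
  turn: [0, 0, 0, 0]

```text
t: 3.07
eef_pos: [0.5932, 0.1095, 0.1009]
tcp_rot: [-3.104, -0.486, -0.002]
contact_force: [0.4, -0.4, 0.1]
grip_width: 0.0599
finger_force: 0.0
```

>>> send_rows:
  gripper: [1, 1, 1, 1, 1, 1, 1, 1]
  travel:
    - [0, 0, 0]
    - [0, 0, 0]
    - [0, 0, 0]
    - [0, 0, 0]
    - [0, 0, 0]
    - [0, 0, 0]
    - [0, 0, 0]
    - [0, 0, 0]
  turn: [0, 0, 0, 0, 0, 0, 0, 0]

```text
t: 3.73
eef_pos: [0.5928, 0.1097, 0.0999]
tcp_rot: [3.104, 0.486, -0.0]
contact_force: [0.6, 0.3, -0.5]
grip_width: 0.0003
finger_force: 0.0
```

```bash
cat > st.py <<'E'
from h import *
from scipy.spatial.transform import Rotation as R
s=ctrl.sense(); x=R.from_rotvec(s['tcp_rot']).as_matrix()[:,0]
print(round(s['t'],2),'yaw',round(np.degrees(np.arctan2(x[1],x[0])),2),'pos',s['eef_pos'].round(4),'F',s['contact_force'].round(1),'T',s['torque'].round(2),'w',round(s['grip_width'],4),s['finger_force'],'q6',s['q'][5].round(2))
E
python3 st.py
```

```text
3.73 yaw 17.81 pos [0.5928 0.1097 0.0999] F [ 0.6  0.3 -0.5] T [-0.   -0.03 -0.04] w 0.0003 0.0 q6 3.01
```

The fingers closed on nothing, so I need to look.

```bash
python3 - <<'E'
from bar import *
d=cam("wrist");s=cam("side");t=cam("top")
c=lambda a,y,x,k:cv2.resize(a["frame"][y:y+k*3//4,x:x+k,::-1],(400,300))
cv2.imwrite("pics/w1.png",np.vstack([np.hstack([cv2.resize(d["frame"][...,::-1],(400,300)),c(s,200,220,160)]),np.hstack([c(t,140,210,160),c(d,200,200,240)])]))
E
```

```text
(no output)
```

View pics/w1.png

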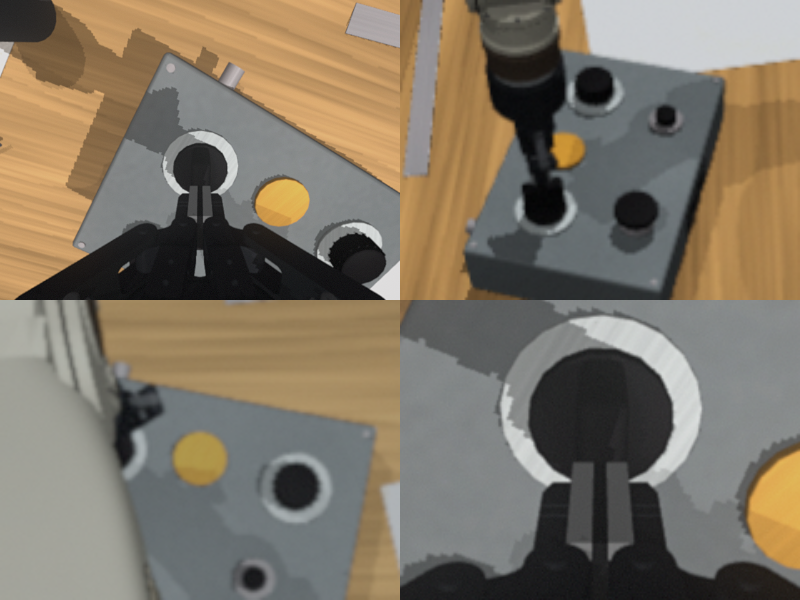

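```bash
python3 - <<'E'
from h import *
d=cam("wrist");s=cam("side");np.savez("w1.npz",**d);np.savez("s1.npz",**s)
# rows down the middle of crop: wrist pixels. crop(4) 240x180 at (200,200)->400x300: scale 0.6
for u in (311,314,317,321,325,328):
    print(u,[tuple((px2w(d,u,v)[0]*1000).round(0)) for v in (235,260,272,280,290,300,310,320)])
E
python3 - <<'E'
from h import *
s=dict(np.load("s1.npz"))
# side: crop 160x120 at (220,200) scale 2.5
for v in range(250,290,3):
    print(v,[tuple((px2w(s,u,v)[0]*1000).round(0).astype(int)) for u in (268,272,276,280,284)])
E
```

```text
311 [(np.float64(611.0), np.float64(121.0), np.float64(92.0)), (np.float64(611.0), np.float64(120.0), np.float64(126.0)), (np.float64(606.0), np.float64(119.0), np.float64(127.0)), (np.float64(603.0), np.float64(118.0), np.float64(127.0)), (np.float64(598.0), np.float64(116.0), np.float64(127.0)), (np.float64(602.0), np.float64(117.0), np.float64(144.0)), (np.float64(602.0), np.float64(117.0), np.float64(151.0)), (np.float64(602.0), np.float64(117.0), np.float64(159.0))]
314 [(np.float64(611.0), np.float64(119.0), np.float64(91.0)), (np.float64(611.0), np.float64(119.0), np.float64(125.0)), (np.float64(607.0), np.float64(118.0), np.float64(128.0)), (np.float64(604.0), np.float64(116.0), np.float64(128.0)), (np.float64(599.0), np.float64(115.0), np.float64(128.0)), (np.float64(602.0), np.float64(116.0), np.float64(143.0)), (np.float64(602.0), np.float64(116.0), np.float64(151.0)), (np.float64(602.0), np.float64(116.0), np.float64(159.0))]
317 [(np.float64(612.0), np.float64(118.0), np.float64(93.0)), (np.float64(612.0), np.float64(118.0), np.float64(126.0)), (np.float64(608.0), np.flo
[... 4373 characters left out ...]
(np.int64(620), np.int64(105), np.int64(79)), (np.int64(605), np.int64(120), np.int64(100)), (np.int64(595), np.int64(117), np.int64(97)), (np.int64(584), np.int64(115), np.int64(94)), (np.int64(574), np.int64(112), np.int64(91))]
286 [(np.int64(618), np.int64(117), np.int64(82)), (np.int64(606), np.int64(123), np.int64(91)), (np.int64(595), np.int64(123), np.int64(91)), (np.int64(584), np.int64(122), np.int64(90)), (np.int64(573), np.int64(123), np.int64(91))]
289 [(np.int64(617), np.int64(128), np.int64(83)), (np.int64(606), np.int64(128), np.int64(84)), (np.int64(593), np.int64(134), np.int64(92)), (np.int64(583), np.int64(131), np.int64(89)), (np.int64(573), np.int64(130), np.int64(87))]
```

The depth readings from both cameras put the shut fingertips at z≈0.137, above the bar top at 0.128, although the reported TCP is 0.100. The true tips are therefore about 37 mm above the reported TCP. I'll open, go down by the observed difference in stages, and check.

>>> send_rows:
  gripper: [0.4, 0.4, 0.4, 0.4]
  travel:
    - [0, 0, 0]
    - [0, 0, 0]
    - [0, 0, 0]
    - [0, 0, 0]
  turn: [0, 0, 0, 0]

```text
t: 4.32
eef_pos: [0.5928, 0.1097, 0.1]
tcp_rot: [-3.104, -0.486, 0.0]
contact_force: [-0.2, -0.1, -0.4]
grip_width: 0.0479
finger_force: 0.0
```

>>> send_rows:
  gripper: [0.4, 0.4, 0.4, 0.4]
  travel:
    - [-0.01, 0, 0.1]
    - [-0.01, 0, 0.2]
    - [-0.01, 0, 0.25]
    - [-0.01, 0, 0.25]
  turn: [0, 0, 0, 0]

```text
t: 4.65
eef_pos: [0.5905, 0.1091, 0.0779]
tcp_rot: [3.104, 0.486, -0.006]
contact_force: [0.8, 0.2, -0.8]
grip_width: 0.0509
finger_force: 0.0
```

```bash
python3 st.py; python3 - <<'E'
from h import *
d=cam("wrist");np.savez("w2.npz",**d)
cv2.imwrite("pics/w2.png",d["frame"][...,::-1])
E
```

```text
4.65 yaw 17.81 pos [0.5905 0.1091 0.0779] F [ 0.8  0.2 -0.8] T [ 0.01 -0.    0.01] w 0.0509 0.0 q6 3.01
```

View pics/w2.png

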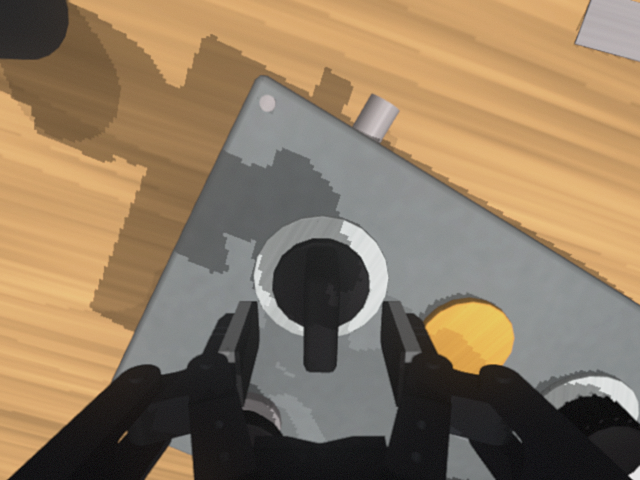

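The bar at (321,320) is centred between the fingers at 240 and 400. I'll go down the rest of the way and close.

>>> send_rows:
  gripper: [0.4, 0.4, 0.4, 0.4]
  travel:
    - [0, 0, 0.08]
    - [0, 0, 0.15]
    - [0, 0, 0.15]
    - [0, 0, 0.15]
  turn: [0, 0, 0, 0]

```text
t: 5.03
eef_pos: [0.5915, 0.1093, 0.0674]
tcp_rot: [3.104, 0.486, -0.002]
contact_force: [-0.0, 0.2, -0.1]
grip_width: 0.0514
finger_force: 0.0
```

>>> send_rows:
  gripper: [1, 1, 1, 1, 1, 1, 1, 1]
  travel:
    - [0, 0, 0]
    - [0, 0, 0]
    - [0, 0, 0]
    - [0, 0, 0]
    - [0, 0, 0]
    - [0, 0, 0]
    - [0, 0, 0]
    - [0, 0, 0]
  turn: [0, 0, 0, 0, 0, 0, 0, 0]

```text
t: 5.7
eef_pos: [0.5924, 0.1092, 0.0686]
tcp_rot: [3.103, 0.486, 0.002]
contact_force: [-0.9, -2.1, 4.0]
grip_width: 0.0124
finger_force: 60.3
```

```bash
python3 st.py; python3 - <<'E'
from h import *
d=cam("wrist");np.savez("w3.npz",**d)
for u in (300,310,320,330,340):
    print(u,[tuple((px2w(d,u,v)[0]*1000).round(0).astype(int)) for v in range(300,400,12)])
E
```

```text
5.7 yaw 17.79 pos [0.5924 0.1092 0.0686] F [-0.9 -2.1  4. ] T [-0.31  0.15 -0.08] w 0.0124 60.29296338558197 q6 3.01
300 [(np.int64(600), np.int64(121), np.int64(112)), (np.int64(600), np.int64(120), np.int64(122)), (np.int64(600), np.int64(120), np.int64(130)), (np.int64(600), np.int64(119), np.int64(138)), (np.int64(599), np.int64(119), np.int64(142)), (np.int64(595), np.int64(117), np.int64(143)), (np.int64(590), np.int64(116), np.int64(143)), (np.int64(585), np.int64(115), np.int64(143)), (np.int64(581), np.int64(113), np.int64(143))]
310 [(np.int64(609), np.int64(119), np.int64(128)), (np.int64(605), np.int64(117), np.int64(128)), (np.int64(600), np.int64(116), np.int64(128)), (np.int64(595), np.int64(115), np.int64(128)), (np.int64(591), np.int64(113), np.int64(129)), (np.int64(584), np.int64(111), np.int64(127)), (np.int64(580), np.int64(110), np.int64(128)), (np.int64(575), np.int64(108), np.int64(129)), (np.int64(528), np.int64(95), np.int64(80))]
320 [(np.int64(611), np.int64(116), np.int64(129)), (np.int64(606), np.int64(114), np.int64(128)), (np.int64(601), np.int64(113),
[... 450 characters left out ...]
64(598), np.int64(108), np.int64(128)), (np.int64(593), np.int64(106), np.int64(128)), (np.int64(588), np.int64(104), np.int64(129)), (np.int64(582), np.int64(102), np.int64(128)), (np.int64(576), np.int64(100), np.int64(127)), (np.int64(531), np.int64(84), np.int64(79))]
340 [(np.int64(605), np.int64(105), np.int64(113)), (np.int64(605), np.int64(106), np.int64(122)), (np.int64(604), np.int64(106), np.int64(129)), (np.int64(605), np.int64(107), np.int64(138)), (np.int64(603), np.int64(106), np.int64(143)), (np.int64(599), np.int64(105), np.int64(143)), (np.int64(594), np.int64(103), np.int64(142)), (np.int64(590), np.int64(102), np.int64(143)), (np.int64(585), np.int64(100), np.int64(143))]
```

The bar is gripped: pad force 60 N, width about 13 mm. Now I'll turn anticlockwise in 8° steps and read the moment after each.

>>> send_rows:
  gripper: [1, 1, 1]
  travel:
    - [0, 0, 0]
    - [0, 0, 0]
    - [0, 0, 0]
  turn: [-0.022, -0.0445, -0.0445]

```text
t: 6.0
eef_pos: [0.5924, 0.1091, 0.0686]
tcp_rot: [3.062, 0.703, 0.001]
contact_force: [-0.1, -2.8, 4.6]
grip_width: 0.0131
finger_force: 60.5
```

```bash
python3 st.py
```

```text
6.0 yaw 25.85 pos [0.5924 0.1091 0.0686] F [-0.1 -2.8  4.6] T [-0.34  0.1  -0.07] w 0.0131 60.54948270320892 q6 2.87
```

>>> send_rows:
  gripper: [1, 1, 1]
  travel:
    - [0, 0, 0]
    - [0, 0, 0]
    - [0, 0, 0]
  turn: [-0.022, -0.0445, -0.0445]

```text
t: 6.25
eef_pos: [0.5924, 0.1092, 0.0685]
tcp_rot: [3.005, 0.915, 0.001]
contact_force: [-0.3, -2.9, 5.8]
grip_width: 0.0127
finger_force: 60.5
```

```bash
python3 st.py
```

```text
6.25 yaw 33.86 pos [0.5924 0.1092 0.0685] F [-0.3 -2.9  5.8] T [-0.43  0.08  0.06] w 0.0127 60.47809839248657 q6 2.73
```

>>> send_rows:
  gripper: [1, 1, 1]
  travel:
    - [0, 0, 0]
    - [0, 0, 0]
    - [0, 0, 0]
  turn: [-0.022, -0.0445, -0.0445]

```text
t: 6.5
eef_pos: [0.5924, 0.1091, 0.0686]
tcp_rot: [2.933, 1.123, 0.001]
contact_force: [-0.6, -2.2, 5.2]
grip_width: 0.013
finger_force: 60.4
```

```bash
python3 st.py
```

```text
6.5 yaw 41.9 pos [0.5924 0.1091 0.0686] F [-0.6 -2.2  5.2] T [-0.47 -0.03  0.26] w 0.013 60.44451892375946 q6 2.59
```

>>> send_rows:
  gripper: [1, 1, 1]
  travel:
    - [0, 0, 0]
    - [0, 0, 0]
    - [0, 0, 0]
  turn: [-0.022, -0.0445, -0.0445]

```text
t: 6.75
eef_pos: [0.5925, 0.1092, 0.0686]
tcp_rot: [2.849, 1.323, 0.001]
contact_force: [-0.4, -2.3, 5.1]
grip_width: 0.0126
finger_force: 60.7
```

```bash
python3 st.py
```

```text
6.75 yaw 49.83 pos [0.5925 0.1092 0.0686] F [-0.4 -2.3  5.1] T [-0.34  0.18 -0.19] w 0.0126 60.663962960243225 q6 2.45
```

>>> send_rows:
  gripper: [1, 1, 1]
  travel:
    - [0, 0, 0]
    - [0, 0, 0]
    - [0, 0, 0]
  turn: [-0.022, -0.0445, -0.0445]

```text
t: 7.0
eef_pos: [0.5925, 0.1092, 0.0686]
tcp_rot: [2.749, 1.519, 0.001]
contact_force: [0.5, -2.9, 6.2]
grip_width: 0.0129
finger_force: 60.5
```

```bash
python3 st.py
```

```text
7.0 yaw 57.87 pos [0.5925 0.1092 0.0686] F [ 0.5 -2.9  6.2] T [-0.37  0.11 -0.07] w 0.0129 60.530104637145996 q6 2.31
```

>>> send_rows:
  gripper: [1, 1, 1]
  travel:
    - [0, 0, 0]
    - [0, 0, 0]
    - [0, 0, 0]
  turn: [-0.022, -0.0445, -0.0445]

```text
t: 7.25
eef_pos: [0.5924, 0.1092, 0.0686]
tcp_rot: [2.635, 1.708, 0.001]
contact_force: [-0.7, -3.1, 5.2]
grip_width: 0.0127
finger_force: 60.5
```

```bash
python3 st.py
```

```text
7.25 yaw 65.91 pos [0.5924 0.1092 0.0686] F [-0.7 -3.1  5.2] T [-0.42 -0.04  0.13] w 0.0127 60.45110106468201 q6 2.17
```

>>> send_rows:
  gripper: [1, 1, 1]
  travel:
    - [0, 0, 0]
    - [0, 0, 0]
    - [0, 0, 0]
  turn: [-0.022, -0.0445, -0.0445]

```text
t: 7.5
eef_pos: [0.5924, 0.1093, 0.0686]
tcp_rot: [2.509, 1.889, 0.001]
contact_force: [0.4, -2.1, 4.7]
grip_width: 0.0128
finger_force: 60.4
```

```bash
python3 st.py
```

```text
7.5 yaw 73.95 pos [0.5924 0.1093 0.0686] F [ 0.4 -2.1  4.7] T [-0.46 -0.04  0.25] w 0.0128 60.42787313461304 q6 2.03
```

>>> send_rows:
  gripper: [1, 1, 1]
  travel:
    - [0, 0, 0]
    - [0, 0, 0]
    - [0, 0, 0]
  turn: [-0.022, -0.022, -0.022]

```text
t: 7.75
eef_pos: [0.5925, 0.1093, 0.0686]
tcp_rot: [2.445, 1.971, 0.001]
contact_force: [0.2, -2.5, 4.6]
grip_width: 0.0127
finger_force: 60.5
```

```bash
python3 st.py
```

```text
7.75 yaw 77.74 pos [0.5925 0.1093 0.0686] F [ 0.2 -2.5  4.6] T [-0.43  0.01 -0.03] w 0.0127 60.51284909248352 q6 1.97
```

>>> send_rows:
  gripper: [1, 1, 1]
  travel:
    - [0, 0, 0]
    - [0, 0, 0]
    - [0, 0, 0]
  turn: [-0.022, -0.022, -0.022]

```text
t: 8.0
eef_pos: [0.5925, 0.1093, 0.0686]
tcp_rot: [2.379, 2.051, 0.002]
contact_force: [0.1, -0.5, 6.2]
grip_width: 0.0126
finger_force: 65.6
```

```bash
python3 st.py
```

```text
8.0 yaw 81.53 pos [0.5925 0.1093 0.0686] F [ 0.1 -0.5  6.2] T [-0.26  0.18 -1.05] w 0.0126 65.56205034255981 q6 1.9
```

The moment is −1.05 N m, so this is the hard stop. Click 0 is at yaw ≈77.6°, the crossings put the pitch at about 30°, and the knob started at click 2. I'll turn back two clicks clockwise to 17.3°. Wrist range forces a regrasp there, because q6 is near its limit.

>>> send_rows:
  gripper: [1, 1, 1, 1, 1, 1, 1, 1]
  travel:
    - [0, 0, 0]
    - [0, 0, 0]
    - [0, 0, 0]
    - [0, 0, 0]
    - [0, 0, 0]
    - [0, 0, 0]
    - [0, 0, 0]
    - [0, 0, 0]
  turn: [0.03, 0.06, 0.09, 0.12, 0.15, 0.178, 0.178, 0.178]

```text
t: 8.67
eef_pos: [0.5925, 0.1092, 0.0686]
tcp_rot: [2.851, 1.318, 0.001]
contact_force: [0.1, -2.3, 5.5]
grip_width: 0.0129
finger_force: 60.6
```

```bash
python3 st.py
```

```text
8.67 yaw 49.6 pos [0.5925 0.1092 0.0686] F [ 0.1 -2.3  5.5] T [-0.36  0.17 -0.2 ] w 0.0129 60.60064673423767 q6 2.46
```

>>> send_rows:
  gripper: [1, 1, 1, 1, 1, 1, 1, 1]
  travel:
    - [0, 0, 0]
    - [0, 0, 0]
    - [0, 0, 0]
    - [0, 0, 0]
    - [0, 0, 0]
    - [0, 0, 0]
    - [0, 0, 0]
    - [0, 0, 0]
  turn: [0.03, 0.06, 0.09, 0.12, 0.15, 0.178, 0.178, 0.178]

```text
t: 9.33
eef_pos: [0.5925, 0.1092, 0.0686]
tcp_rot: [3.104, 0.48, 0.002]
contact_force: [-0.4, -2.0, 6.1]
grip_width: 0.0126
finger_force: 60.5
```

```bash
python3 st.py
```

```text
9.33 yaw 17.58 pos [0.5925 0.1092 0.0686] F [-0.4 -2.   6.1] T [-0.41  0.15 -0.15] w 0.0126 60.5300635099411 q6 3.02
```

>>> send_rows:
  gripper: [0, 0, 0, 0, 0, 0]
  travel:
    - [0, 0, 0]
    - [0, 0, 0]
    - [0, 0, 0]
    - [0, 0, 0]
    - [0, 0, -0.25]
    - [0, 0, -0.5]
  turn: [0, 0, 0, 0, 0, 0]

```text
t: 9.83
eef_pos: [0.5902, 0.1094, 0.1064]
tcp_rot: [-3.104, -0.484, 0.008]
contact_force: [0.3, -0.0, 0.2]
grip_width: 0.0837
finger_force: 0.0
```

>>> send_rows:
  gripper: [0, 0, 0, 0]
  travel:
    - [0, 0, -0.25]
    - [0, 0, -0.5]
    - [0, 0, -0.5]
    - [0, 0, -0.5]
  turn: [0, 0, 0, 0]

```text
t: 10.17
eef_pos: [0.593, 0.1098, 0.1492]
tcp_rot: [-3.104, -0.484, -0.005]
contact_force: [0.6, 0.3, -0.7]
grip_width: 0.0854
finger_force: 0.0
```

```bash
python3 st.py; python3 -c "
from bar import *
d=cam('wrist');print(bar(d,(.592,.1095)))"
```

```text
10.17 yaw 17.72 pos [0.593  0.1098 0.1492] F [ 0.6  0.3 -0.7] T [ 0.05 -0.03 -0.03] w 0.0854 0.0 q6 3.02
(np.int64(1695), array([0.5938, 0.1104]), np.float64(0.1275), np.float64(16.4492429634455), ((593.2805786132812, 110.26408386230469), (44.208335876464844, 13.781866073608398), 16.58131980895996))
```

The knob rests at about 16.7°, the same as at the start, so it is on click 2. Next I'll turn the wrist back half a turn and regrasp.

>>> send_rows:
  gripper: [0, 0, 0, 0, 0, 0, 0]
  travel:
    - [0, 0, 0]
    - [0, 0, 0]
    - [0, 0, 0]
    - [0, 0, 0]
    - [0, 0, 0]
    - [0, 0, 0]
    - [0, 0, 0]
  turn: [-0.038, -0.076, -0.114, -0.152, -0.19, -0.228, -0.25]

```text
t: 10.8
eef_pos: [0.5907, 0.1093, 0.1458]
tcp_rot: [-2.677, -1.641, 0.005]
contact_force: [-0.6, -0.5, 0.7]
grip_width: 0.0854
finger_force: 0.0
```

>>> send_rows:
  gripper: [0, 0, 0, 0, 0, 0, 0]
  travel:
    - [0, 0, 0]
    - [0, 0, 0]
    - [0, 0, 0]
    - [0, 0, 0]
    - [0, 0, 0]
    - [0, 0, 0]
    - [0, 0, 0]
  turn: [-0.038, -0.076, -0.114, -0.152, -0.19, -0.228, -0.25]

```text
t: 11.38
eef_pos: [0.5908, 0.1093, 0.1458]
tcp_rot: [-1.845, -2.54, 0.004]
contact_force: [0.4, 0.0, -0.3]
grip_width: 0.0851
finger_force: 0.0
```

>>> send_rows:
  gripper: [0, 0, 0, 0, 0, 0, 0]
  travel:
    - [0, 0, 0]
    - [0, 0, 0]
    - [0, 0, 0]
    - [0, 0, 0]
    - [0, 0, 0]
    - [0, 0, 0]
    - [0, 0, 0]
  turn: [-0.038, -0.076, -0.114, -0.152, -0.19, -0.228, -0.25]

```text
t: 11.97
eef_pos: [0.5908, 0.1093, 0.1458]
tcp_rot: [-0.732, -3.051, 0.002]
contact_force: [0.0, -0.6, -0.7]
grip_width: 0.0855
finger_force: 0.0
```

>>> send_rows:
  gripper: [0.4, 0.4, 0.4, 0.4, 0.4, 0.4, 0.4, 0.4]
  travel:
    - [0, 0, 0]
    - [0, 0, 0]
    - [0, 0, 0]
    - [0, 0, 0]
    - [0, 0, 0]
    - [0, 0, 0]
    - [0, 0, 0]
    - [0, 0, 0]
  turn: [-0.038, -0.076, -0.114, -0.152, -0.19, -0.228, -0.246, -0.246]

```text
t: 12.63
eef_pos: [0.5908, 0.1093, 0.146]
tcp_rot: [0.465, -3.103, 0.0]
contact_force: [-0.2, 0.4, 0.5]
grip_width: 0.051
finger_force: 0.0
```

```bash
python3 st.py; python3 -c "
from bar import *
d=cam('wrist');print(bar(d,(.592,.1095)))"
```

```text
12.63 yaw -162.96 pos [0.5908 0.1093 0.146 ] F [-0.2  0.4  0.5] T [ 0.04 -0.02  0.03] w 0.051 0.0 q6 -0.11
(np.int64(1735), array([0.5897, 0.1094]), np.float64(0.1276), np.float64(16.55087015045345), ((590.3191528320312, 109.72538757324219), (43.96262741088867, 13.421219825744629), 16.506025314331055))
```

>>> send_rows:
  gripper: [0.4, 0.4, 0.4, 0.4, 0.4, 0.4]
  travel:
    - [-0.01, 0, 0.2]
    - [-0.01, 0, 0.4]
    - [-0.01, 0, 0.6]
    - [-0.01, 0, 0.8]
    - [-0.01, 0, 0.95]
    - [-0.01, 0, 0.95]
  turn: [0, 0, 0, 0, 0, 0]

```text
t: 13.18
eef_pos: [0.5897, 0.1091, 0.0679]
tcp_rot: [0.461, -3.1, 0.0]
contact_force: [0.4, -0.9, -1.1]
grip_width: 0.0515
finger_force: 0.0
```

>>> send_rows:
  gripper: [1, 1, 1, 1, 1, 1, 1, 1]
  travel:
    - [0, 0, 0]
    - [0, 0, 0]
    - [0, 0, 0]
    - [0, 0, 0]
    - [0, 0, 0]
    - [0, 0, 0]
    - [0, 0, 0]
    - [0, 0, 0]
  turn: [0, 0, 0, 0, 0, 0, 0, 0]

```text
t: 13.85
eef_pos: [0.5937, 0.1096, 0.0733]
tcp_rot: [-0.464, 3.105, -0.0]
contact_force: [0.1, -1.5, 6.6]
grip_width: 0.0124
finger_force: 61.0
```

```bash
python3 st.py
```

```text
13.85 yaw -163.02 pos [0.5937 0.1096 0.0733] F [ 0.1 -1.5  6.6] T [-0.19  0.08 -0.06] w 0.0124 61.01374268531799 q6 -0.11
```

>>> send_rows:
  gripper: [1, 1, 1, 1, 1, 1]
  travel:
    - [0, 0, 0]
    - [0, 0, 0]
    - [0, 0, 0]
    - [0, 0, 0]
    - [0, 0, 0]
    - [0, 0, 0]
  turn: [0.03, 0.06, 0.09, 0.12, 0.12, 0.12]

```text
t: 14.35
eef_pos: [0.5938, 0.1091, 0.0732]
tcp_rot: [0.128, 3.136, -0.001]
contact_force: [-0.1, -2.1, 6.2]
grip_width: 0.0126
finger_force: 61.0
```

```bash
python3 st.py
```

```text
14.35 yaw 175.33 pos [0.5938 0.1091 0.0732] F [-0.1 -2.1  6.2] T [-0.33  0.07 -0.15] w 0.0126 61.04139268398285 q6 0.26
```

>>> send_rows:
  gripper: [1, 1, 1, 1]
  travel:
    - [0, 0, 0]
    - [0, 0, 0]
    - [0, 0, 0]
    - [0, 0, 0]
  turn: [0.03, 0.048, 0.048, 0.048]

```text
t: 14.68
eef_pos: [0.5937, 0.1089, 0.0733]
tcp_rot: [0.363, 3.118, -0.001]
contact_force: [-0.1, -3.1, 6.0]
grip_width: 0.0126
finger_force: 61.0
```

```bash
python3 st.py
```

```text
14.68 yaw 166.71 pos [0.5937 0.1089 0.0733] F [-0.1 -3.1  6. ] T [-0.52  0.1  -0.06] w 0.0126 61.02697491645813 q6 0.41
```

>>> send_rows:
  gripper: [1, 1, 1, 1, 1, 1]
  travel:
    - [0, 0, 0]
    - [0, 0, 0]
    - [0, 0, 0]
    - [0, 0, 0]
    - [0, 0, 0]
    - [0, 0, 0]
  turn: [0.03, 0.06, 0.09, 0.12, 0.12, 0.12]

```text
t: 15.18
eef_pos: [0.5936, 0.1084, 0.0733]
tcp_rot: [0.942, 2.994, -0.002]
contact_force: [-0.2, -3.7, 5.8]
grip_width: 0.0126
finger_force: 61.1
```

```bash
python3 st.py
```

```text
15.18 yaw 145.06 pos [0.5936 0.1084 0.0733] F [-0.2 -3.7  5.8] T [-0.68  0.19 -0.21] w 0.0126 61.10032081604004 q6 0.79
```

>>> send_rows:
  gripper: [1, 1, 1, 1]
  travel:
    - [0, 0, 0]
    - [0, 0, 0]
    - [0, 0, 0]
    - [0, 0, 0]
  turn: [0.03, 0.048, 0.048, 0.048]

```text
t: 15.52
eef_pos: [0.5934, 0.1083, 0.0732]
tcp_rot: [1.164, 2.915, -0.002]
contact_force: [-1.3, -4.1, 7.7]
grip_width: 0.0126
finger_force: 61.1
```

```bash
python3 st.py
```

```text
15.52 yaw 136.46 pos [0.5934 0.1083 0.0732] F [-1.3 -4.1  7.7] T [-0.83  0.21 -0.02] w 0.0126 61.124215722084045 q6 0.94
```

>>> send_rows:
  gripper: [0, 0, 0, 0, 0, 0]
  travel:
    - [0, 0, 0]
    - [0, 0, 0]
    - [0, 0, 0]
    - [0, 0, 0]
    - [0, 0, -0.25]
    - [0, 0, -0.5]
  turn: [0, 0, 0, 0, 0, 0]

```text
t: 16.02
eef_pos: [0.591, 0.1097, 0.1104]
tcp_rot: [-1.161, -2.914, 0.004]
contact_force: [0.6, -0.9, 0.1]
grip_width: 0.0832
finger_force: 0.0
```

>>> send_rows:
  gripper: [0, 0, 0, 0]
  travel:
    - [0, 0, -0.4]
    - [0, 0, -0.8]
    - [0, 0, -0.8]
    - [0, 0, -0.8]
  turn: [0, 0, 0, 0]

```text
t: 16.35
eef_pos: [0.5945, 0.1103, 0.1785]
tcp_rot: [1.161, 2.914, 0.005]
contact_force: [-0.8, -0.5, -0.2]
grip_width: 0.0852
finger_force: 0.0
```

```bash
python3 st.py; python3 - <<'E'
from bar import *
d=cam('wrist');print(bar(d,(.592,.1095)))
# start button refined in wrist view
vv,uu=np.mgrid[0:480,0:640]; vv=vv.ravel();uu=uu.ravel(); P=px2w(d,uu,vv)
m=(abs(P[:,2]-.098)<.004)&(np.hypot(P[:,0]-.4655,P[:,1]+.0235)<.02)
if m.any():
    Q=px2w(d,uu[m],vv[m],.098); print(m.sum(),cv2.minEnclosingCircle(np.float32(Q[:,:2]*1000)))
cv2.imwrite("pics/w4.png",d["frame"][...,::-1])
E
```

```text
16.35 yaw 136.54 pos [0.5945 0.1103 0.1785] F [-0.8 -0.5 -0.2] T [0.   0.05 0.02] w 0.0852 0.0 q6 0.94
(np.int64(1372), array([0.5905, 0.1113]), np.float64(0.1276), np.float64(136.8333313870574), ((590.7744750976562, 110.85246276855469), (13.660578727722168, 43.67784118652344), 46.938331604003906))
879 ((465.64703369140625, -22.354915618896484), 13.071507453918457)
```

The bar rests at 136.9°, which is −43.1°. That is two clicks, or 59.8°, past click 2, so it is on click 4. Next is the start button at about (0.4655, −0.023).

>>> send_rows:
  gripper: [1, 1, 1]
  travel:
    - [0.007, -0.26, 0]
    - [0.007, -0.52, 0]
    - [0.007, -0.77, 0]
  turn: [0, 0, 0]

```text
t: 16.65
eef_pos: [0.5479, 0.065, 0.1735]
tcp_rot: [-1.161, -2.915, 0.003]
contact_force: [0.5, -0.3, 0.4]
grip_width: 0.0515
finger_force: 0.0
```

>>> send_rows:
  gripper: [1, 1, 1]
  travel:
    - [0.007, -0.26, 0]
    - [0.007, -0.52, 0]
    - [0.007, -0.77, 0]
  turn: [0, 0, 0]

```text
t: 16.9
eef_pos: [0.5049, 0.0205, 0.1738]
tcp_rot: [-1.162, -2.915, 0.003]
contact_force: [0.7, 1.3, 0.2]
grip_width: 0.012
finger_force: 0.0
```

>>> send_rows:
  gripper: [1, 1, 1, 1, 1, 1]
  travel:
    - [0.007, -0.26, 0]
    - [0.007, -0.52, 0]
    - [0.007, -0.77, 0]
    - [0.007, -0.77, 0]
    - [0.007, -0.77, 0]
    - [0.007, -0.77, 0]
  turn: [0, 0, 0, 0, 0, 0]

```text
t: 17.4
eef_pos: [0.4642, -0.023, 0.1751]
tcp_rot: [-1.163, -2.917, 0.0]
contact_force: [0.0, 0.1, 0.6]
grip_width: -0.0002
finger_force: 0.0
```

```bash
python3 st.py; python3 - <<'E'
from h import *
d=cam('wrist');np.savez("w5.npz",**d)
vv,uu=np.mgrid[0:480,0:640]; vv=vv.ravel();uu=uu.ravel(); P=px2w(d,uu,vv)
m=(abs(P[:,2]-.098)<.004)&(np.hypot(P[:,0]-.4655,P[:,1]+.0235)<.02)
if m.any():
    Q=px2w(d,uu[m],vv[m],.098); print(m.sum(),cv2.minEnclosingCircle(np.float32(Q[:,:2]*1000)))
for v in range(260,380,8): print(v,[tuple((px2w(d,u,v)[0]*1000).round(0).astype(int).tolist()) for u in (308,316,324,332)])
E
```

```text
17.4 yaw 136.52 pos [ 0.4642 -0.023   0.1751] F [0.  0.1 0.6] T [-0. -0.  0.] w -0.0002 0.0 q6 0.71
874 ((463.75567626953125, -23.347145080566406), 12.422477722167969)
260 [(478, -48, 80), (482, -43, 81), (487, -39, 80), (491, -34, 80)]
268 [(483, -52, 81), (487, -48, 80), (491, -43, 81), (496, -39, 80)]
276 [(488, -57, 80), (492, -53, 81), (497, -48, 80), (500, -43, 81)]
284 [(493, -63, 79), (497, -58, 80), (502, -53, 80), (506, -49, 79)]
292 [(498, -67, 80), (502, -63, 80), (506, -58, 81), (511, -53, 81)]
300 [(453, -18, 219), (455, -16, 219), (457, -13, 219), (459, -11, 218)]
308 [(453, -18, 226), (455, -16, 225), (457, -13, 226), (459, -11, 225)]
316 [(453, -18, 231), (455, -16, 231), (458, -14, 230), (459, -12, 231)]
324 [(403, 35, 355), (455, -16, 237), (457, -14, 237), (458, -11, 238)]
332 [(453, -18, 242), (455, -16, 242), (457, -14, 241), (459, -12, 242)]
340 [(453, -17, 247), (455, -15, 247), (457, -13, 247), (459, -12, 245)]
348 [(454, -18, 249), (456, -16, 250), (457, -14, 250), (459, -12, 250)]
356 [(452, -16, 257), (458, -19, 249), (459, -16, 250), (457, -11, 257)]
364 [(453, -17, 260), (460, -21, 249), (463, -19, 248), (457, -11, 261)]
372 [(453, -17, 264), (463, -23, 249), (465, -21, 249), (457, -11, 264)]
```

The shut tips are about 39 mm above the reported TCP, as before. I expect contact near a reported z of 0.06. I'll come down in stages, watching the force.

>>> send_rows:
  gripper: [1, 1, 1, 1, 1]
  travel:
    - [0, 0, 0.3]
    - [0, 0, 0.6]
    - [0, 0, 0.9]
    - [0, 0, 1.0]
    - [0, 0, 1.0]
  turn: [0, 0, 0, 0, 0]

```text
t: 17.87
eef_pos: [0.4625, -0.0226, 0.0935]
tcp_rot: [-1.16, -2.914, 0.003]
contact_force: [-0.1, 0.6, 0.5]
grip_width: -0.0002
finger_force: 0.0
```

>>> send_rows:
  gripper: [1, 1, 1, 1, 1]
  travel:
    - [0, 0, 0.15]
    - [0, 0, 0.3]
    - [0, 0, 0.3]
    - [0, 0, 0.3]
    - [0, 0, 0.3]
  turn: [0, 0, 0, 0, 0]

```text
t: 18.28
eef_pos: [0.4656, -0.0232, 0.0733]
tcp_rot: [1.163, 2.917, 0.001]
contact_force: [0.0, 0.2, 0.6]
grip_width: 0.0001
finger_force: 0.0
```

>>> send_rows:
  gripper: [1, 1, 1]
  travel:
    - [0, 0, 0.05]
    - [0, 0, 0.05]
    - [0, 0, 0.05]
  turn: [0, 0, 0]

```text
t: 18.53
eef_pos: [0.4646, -0.0233, 0.0683]
tcp_rot: [1.164, 2.918, 0.0]
contact_force: [0.0, -0.4, 0.3]
grip_width: 0.0001
finger_force: 0.0
```

>>> send_rows:
  gripper: [1, 1, 1]
  travel:
    - [0, 0, 0.05]
    - [0, 0, 0.05]
    - [0, 0, 0.05]
  turn: [0, 0, 0]

```text
t: 18.78
eef_pos: [0.4641, -0.0233, 0.0638]
tcp_rot: [-1.164, -2.918, 0.0]
contact_force: [-0.7, 0.4, -0.2]
grip_width: -0.0003
finger_force: 0.0
```

>>> send_rows:
  gripper: [1, 1, 1]
  travel:
    - [0, 0, 0.05]
    - [0, 0, 0.05]
    - [0, 0, 0.05]
  turn: [0, 0, 0]

```text
t: 19.03
eef_pos: [0.4647, -0.0233, 0.0601]
tcp_rot: [1.163, 2.918, 0.0]
contact_force: [1.0, -0.4, 1.4]
grip_width: 0.0002
finger_force: 1.1
```

>>> send_rows:
  gripper: [1, 1, 1]
  travel:
    - [0, 0, 0.025]
    - [0, 0, 0.025]
    - [0, 0, 0.025]
  turn: [0, 0, 0]

```text
t: 19.28
eef_pos: [0.4648, -0.0233, 0.0583]
tcp_rot: [1.163, 2.917, 0.0]
contact_force: [-0.1, -1.0, 3.9]
grip_width: 0.0002
finger_force: 1.6
```

>>> send_rows:
  gripper: [1, 1, 1]
  travel:
    - [0, 0, 0.025]
    - [0, 0, 0.025]
    - [0, 0, 0.025]
  turn: [0, 0, 0]

```text
t: 19.53
eef_pos: [0.4648, -0.0233, 0.0562]
tcp_rot: [1.163, 2.917, 0.0]
contact_force: [0.4, 0.6, 4.3]
grip_width: -0.0004
finger_force: 2.1
```

>>> send_rows:
  gripper: [1, 1, 1]
  travel:
    - [0, 0, 0.025]
    - [0, 0, 0.025]
    - [0, 0, 0.025]
  turn: [0, 0, 0]

```text
t: 19.78
eef_pos: [0.4648, -0.0233, 0.0551]
tcp_rot: [1.163, 2.917, 0.001]
contact_force: [-1.8, 0.1, 11.3]
grip_width: -0.0003
finger_force: 5.5
```

>>> send_rows:
  gripper: [1, 1, 1]
  travel:
    - [0, 0, 0.013]
    - [0, 0, 0.013]
    - [0, 0, 0.013]
  turn: [0, 0, 0]

```text
t: 20.03
eef_pos: [0.4649, -0.0233, 0.055]
tcp_rot: [1.163, 2.916, 0.001]
contact_force: [-3.6, 0.3, 18.2]
grip_width: -0.0002
finger_force: 9.0
```

The force jumped to 18 N with no more travel, so the button is fully down. I'll rise clear and check.

>>> send_rows:
  gripper: [1, 1, 1, 1]
  travel:
    - [0, 0, -0.1]
    - [0, 0, -0.4]
    - [0, 0, -0.8]
    - [0, 0, -1]
  turn: [0, 0, 0, 0]

```text
t: 20.37
eef_pos: [0.4647, -0.0233, 0.135]
tcp_rot: [1.163, 2.917, 0.001]
contact_force: [1.2, 0.4, 0.6]
grip_width: -0.0004
finger_force: 0.0
```

>>> send_rows:
  gripper: [1, 1, 1, 1]
  travel:
    - [0, 0, -0.3]
    - [0, 0, -0.6]
    - [0, 0, -0.6]
    - [0, 0, -0.6]
  turn: [0, 0, 0, 0]

```text
t: 20.7
eef_pos: [0.4649, -0.0233, 0.1816]
tcp_rot: [1.163, 2.917, 0.001]
contact_force: [-0.9, -0.3, -1.2]
grip_width: -0.0
finger_force: 0.0
```

```bash
python3 st.py; python3 - <<'E'
from bar import *
d=cam('wrist'); s=cam('side')
print(bar(s,(.592,.1095))[:4])
for n,c,z in (("start",(.465,-.023),.098),):
    vv,uu=np.mgrid[0:480,0:640]; vv=vv.ravel();uu=uu.ravel(); P=px2w(d,uu,vv)
    m=np.hypot(P[:,0]-c[0],P[:,1]-c[1])<.007; print(n,m.sum(),np.median(P[m,2]))
cv2.imwrite("pics/end.png",s["frame"][...,::-1])
E
```

```text
20.7 yaw 136.52 pos [ 0.4649 -0.0233  0.1816] F [-0.9 -0.3 -1.2] T [-0.03  0.03 -0.03] w -0.0 0.0 q6 0.71
(np.int64(70), array([0.591 , 0.1118]), np.float64(0.1271), np.float64(137.2959274061738))
start 1107 0.25654337082029793
```

View pics/end.png

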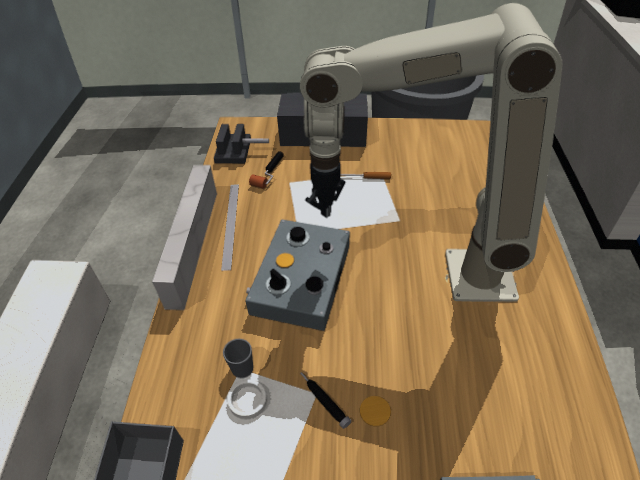

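The bar at (277,280) stands at 137°, on click 4. The start button at (326,246) is up, nothing else has moved, and the arm is clear.

```bash
python3 -c "
from bench import ctrl
print(ctrl.close_job())"
```

```text
the job is handed in; nothing more can be done
None
```

I turned the bar knob anticlockwise to its stop, then four clicks clockwise with one regrasp at click 2, where it rests; then I pressed the start button fully once, it came back up, and the job is handed in (no verdict shown).

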